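# Fit the stop and its locking key in a T-slot corner jig

## Robot

A 6-joint arm with a two-finger parallel gripper is mounted at the origin on a cart in front of the work surface, level with it; the furniture and walls round the work are solid. World frame = base frame: x ahead of the robot, y to its left, z up, the work surface at z = 0. Lengths are in m, angles in rad, forces in N, time in s.
With the tool pointing down it reaches from about 0.35 to 0.775 m from the base axis. Payload 7.3 kg.
Tool frame: the origin (TCP) lies on the centre line of the jaws, within the pads' length; the fingertips stand manip.tip_extent ahead of it and the grasp point (between the pads) is the TCP (manip.tip_extent is the distance from the TCP to the fingertips, in m); z points along the fingers, y is the line along which they close (so a half turn about z gives the same grasp; the last joint's range is limited). The gripper opens to 92 mm and grips with 3 to 60 N. Pads are 19 mm wide; open, the fingers measure 130 mm over their backs; the gripper's body (75 mm by 190 mm) begins 47 mm behind the grasp point.
Start: joints at [1.019, 0.342, 1.524, -0, 1.275, -0.146], TCP at [0.207, 0.482, 0.246] pointing down, gripper open.
Joint ranges: [-2.53, 2.53], [-0.77, 2.02], [0.04, 2.7], [-1, 4.14], [0.28, 2.66], [-3.11, 3.11]. Speed limits (rad/s): [2.57, 2.57, 3.14, 3.14, 3.14, 3.14].

## Interface

Orientations are given as a rotation vector (axis times angle).
In Python, from station import manip gives the robot as it stands.
- The arm moves only by the tool jog_arm, never from a script. Its argument "moves" is a list of rows, each a list of 3 entries, a list of its own where there are three numbers: the shift along the tool's x, y, z in m, then the turn, a rotation vector about the tool's x, y, z in rad, then the finger opening in m, from 0 to 0.0918. In form: [[[x, y, z], [wx, wy, wz], gripper], ...]. A call has 1 to 8 rows; each row shifts and turns the commanded pose from where the row before left it, along the tool's axes as they then stand; what a row does not reach is not made up. A row lasts 1/12 s, in which the tool goes at most 41.7 mm and 7.16 degrees, less where a joint would pass 70% of its speed; a pose out of reach is approached as far as the arm can. A call is refused whole if a number of a shift passes 0.0417 or a number of a turn 0.125, either way. A call with a gripper value outside its range is refused whole. The fingers move at their own pace and stop on an object; "newtons" is the grip in N (left out, the last holds). Time passes only in rows, so rows that do not move let the fingers close. It gives the time, the measured TCP pose, the force, the opening and the grip force at its end, in the units of the state.
- manip.observe(): the state, without advancing time (a new reading comes with each control period).
- manip.camera(name): name is "scene" or "top" or "wrist"; returns a dict with "image" (384x512x3 uint8, blue, green, red), "fx", "fy", "cx", "cy" (pixels), "dist" ([k1, k2, p1, p2, k3] as OpenCV has them; the pictures are not rectified), "rvec" (rotation vector, rad) and "tvec" (3), from world to camera coordinates, as OpenCV has them. Camera axes: x right, y down, z forward; pixel columns grow to the right and rows downward; lengths in m; the calibration is good to about 2 mm. A picture is of the moment at which its call begins. There is no depth.
- manip.finish_job(): hands the job in; it is judged then, once.
The state is a dict: "clock": time; "joints": joint angles; "joint_velocities": joint speeds; "joint_torque": joint torques, N m; "position": TCP position; "eef_rot": TCP orientation; "ft_force": force on the tool from outside, world axes, zero at the start; "ft_torque": the same for the moment, N m; "gripper_width": finger opening in m; "grip_force": force on a finger pad.
Only numpy, scipy, OpenCV 4.12 (cv2) and the standard library are available. Lean on these libraries where they do the work, as an engineer would, in place of code of your own. Each camera call takes 0.05 s, during which the arm holds its last target. There are 200 camera calls.

## Task

Set up the aluminium corner jig: slide the round-knobbed stop in at the open mouth of its slot, along the slot and round the corner right to the closed end of the side branch, then slide the bar-handled key in after it, fully home against the far end of the straight slot, so that it shuts the branch off. Leave both standing upright with their feet under the lips of the slot, and leave the jars, pot, solder spool and wooden block where they stand.

Things in the scene. Friction and masses are not known exactly. Their poses are not given: they have to be found in the camera images.
- jig: Aluminium corner jig (dark base) fixed to the worktop, position and yaw vary. Origin on the worktop, z up; mm in its own frame below. Solid part x -65..75, y -42..105, z 0..21. In it a T-slot: channel 36 wide, z 5..15, roofed by lips z 15..21 that leave a slot 18 wide. It runs from the mouth (-65, 0) along +x; at (45, 0) a side branch turns off to +y. Scale marks on the slot's -y side.
- slot_mouth (a point): On the jig: middle of the slot's open mouth, on the channel floor, at jig (-65, 0, 5). The first 12 mm inward are flared at 45 degrees (slot from 42 mm wide, channel from 60). Before the mouth, jig x -135..-65, y -42..42, the dark 5 mm base plate is a bare landing apron, open above. Axes as the jig's.
- slot_corner (a point): On the jig: crossing of the centre lines of straight slot and side branch, on the channel floor, at jig (45, 0, 5). The straight slot is closed just beyond: channel end wall at jig x = 63, lips' end at x = 54. Axes as the jig's.
- branch_end (a point): On the jig: middle of the channel wall that closes the side branch, at floor height, jig (45, 93, 5). The slot between the lips ends at y = 86. Axes as the jig's.
- stop_knob (a point): The stop, loose, upright: round steel foot 30 mm across, 7 thick; stem 12 across; round black knob 24 across, 26 to 62 mm above the underside. The point is the knob's middle, on the axis (z), 44 mm above the underside. 0.1 to 0.2 kg. Foot on the jig's floor: point 49 mm above the worktop. At the end of the branch it is at jig x 45, y 78; counts as there from y 68.
- key_handle (a point): The key, loose, upright: steel foot 46 x 30 mm, 7 thick; stem 24 x 12; black bar handle 44 x 14, 26 to 62 mm above the underside; long sides along its x. The point is the handle's middle, 44 mm above the underside. Alike both ways round; too long to turn the corner. 0.11 to 0.23 kg. Fully home: x along the jig's x, point at jig x 40, y 0, shutting the branch; counts as home from x 34.
- small_jar (a point): Bystander: clear jar with white ribbed cap, 39 mm across, 75 mm high, standing 68 mm from the stop (centre to centre). The point is half-way up its axis.
- big_jar (a point): Bystander: clear jar with black cap, 52 mm across, 75 mm high, standing 82 mm from the key, off one end of its handle. The point is half-way up its axis.
- pot (a point): Bystander: round orange-brown pot with green lid, 52 mm across, 30 mm high, standing on top of the jig in the angle between straight slot and branch, about 70 mm from the centre line of each: fingers opened wide across the branch would hit it. The point is half-way up its axis.
- spool (a point): Bystander: reel of solder wire, 55 mm across and 43 mm high, standing on the worktop beside the apron on the jig's +y side. The point is 20 mm up its axis.
- wood_block (a point): Bystander: plain wooden block 38 x 85 x 24 mm lying on the worktop beside the jig's mouth, on its -y side. The point is its centre.
Things that resemble listed ones, but are neither listed nor needed, are in the scene too. What is shaped like the part that bears key_handle but red or turquoise is not meant.

How it is judged:
On the way, in this order (a step that is already met when the one before it is completed fails the run):
1. the stop is at the closed end of the side branch, its foot under the lips (y of stop_knob in the frame of jig between 0.068 and 0.085 m and x of stop_knob in the frame of jig between 0.037 and 0.053 m and z of stop_knob in the frame of jig between 0.044 and 0.055 m and angle between stop_knob's own z axis and vertical below 0.15 rad), for 0.2 s.
2. the key is fully home in the straight slot, with the stop still at the end of the branch (all of step 1 and x of key_handle in the frame of jig between 0.034 and 0.046 m and y of key_handle in the frame of jig between -0.008 and 0.008 m and z of key_handle in the frame of jig between 0.044 and 0.055 m and angle between key_handle's own z axis and vertical below 0.15 rad and angle between the x axis of key_handle and the x axis of jig, either way round below 0.2 rad), for 0.2 s.
At the end, for the whole second after the job is handed in: The stop stands upright in the slot at the closed end of the side branch (within 10 mm of the end), the key stands upright and in line in the straight slot, fully home against its far end (within 6 mm), both feet down under the lips (within 5 mm of resting), both at rest (all of step 2); the robot touches nothing.
It fails at once if the small jar is shifted more than 30 mm or tipped over (distance of small_jar from where it was at the start of the episode above 0.03 m or angle between small_jar's own z axis and vertical above 0.6 rad).
It fails at once if the big jar is shifted more than 30 mm or tipped over (distance of big_jar from where it was at the start of the episode above 0.03 m or angle between big_jar's own z axis and vertical above 0.6 rad).
It fails at once if the pot is shifted more than 30 mm or tipped over (distance of pot from where it was at the start of the episode above 0.03 m or angle between pot's own z axis and vertical above 0.6 rad).
It fails at once if the spool is shifted more than 30 mm or tipped over (distance of spool from where it was at the start of the episode above 0.03 m or angle between spool's own z axis and vertical above 0.6 rad).
It fails at once if the wood block is shifted more than 30 mm or tipped over (distance of wood_block from where it was at the start of the episode above 0.03 m or angle between wood_block's own z axis and vertical above 0.6 rad).
It also fails if it takes over 64 s, if anything falls off the work surface, if the arm or the gripper's body presses on something with over 40 N, if the wrist force passes 120 N, or if a joint passes its speed limit or range.

## Working session

There is one attempt and no reset: what is moved stays moved. The work goes in short steps, Python scripts to look and compute and a tool call to move; the robot and the scene stay as the last step left them, time stands still between calls to the robot, and variables do not carry over. Pictures are saved under pics/ and viewed, at most 10 in all, crops included, and the job is handed in when it is done.

Besides the shell and the picture viewer there is one more tool, called after ">>>" by a JSON object that holds its "name" and its "arguments". jog_arm: Moves the arm, as the interface text tells. Its arguments: {"type":"object","properties":{"moves":{"type":"array"},"newtons":{"type":"number"}},"required":["moves"]}

```bash
mkdir -p pics; ls; cat > h.py <<'E'
import numpy as np, cv2
from station import manip
def cam(n):
    c=manip.camera(n); K=np.array([[c['fx'],0,c['cx']],[0,c['fy'],c['cy']],[0,0,1]]); c['K']=K
    c['d']=np.array(c['dist']); c['R']=cv2.Rodrigues(np.array(c['rvec']))[0]; c['t']=np.array(c['tvec']).reshape(3)
    c['C']=-c['R'].T@c['t']; return c
def ray(c,uv):
    p=cv2.undistortPoints(np.array([[uv]],float),c['K'],c['d'])[0,0]
    return c['R'].T@np.array([p[0],p[1],1.])
def onz(c,uv,z):
    d=ray(c,uv); return c['C']+d*(z-c['C'][2])/d[2]
def proj(c,P):
    return cv2.projectPoints(np.array(P,float).reshape(-1,3),c['R'],c['t'],c['K'],c['d'])[0][:,0]
def tri(cs,uvs):
    A=np.zeros((3,3));b=np.zeros(3)
    for c,u in zip(cs,uvs):
        d=ray(c,u);d/=np.linalg.norm(d);M=np.eye(3)-np.outer(d,d);A+=M;b+=M@c['C']
    P=np.linalg.solve(A,b); return P
E
python3 - <<'E'
from h import *
import pickle
o=manip.observe(); print(o, manip.tip_extent)
ims={}
for n in ['scene','top','wrist']:
    c=cam(n); cv2.imwrite(f'pics/{n}0.png',c['image']); ims[n]=c; print(n,c['C'],c['K'][0,0])
pickle.dump(ims,open('c0.pkl','wb'))
a=np.hstack([ims['scene']['image'],ims['top']['image']])
E
```

```text
pics
{'clock': 0.0, 'joints': array([ 1.01896850e+00,  3.42688136e-01,  1.52502453e+00,  1.27297462e-06,
        1.27535836e+00, -1.46017627e-01]), 'joint_velocities': array([ 3.68964860e-04, -1.44508694e-03, -3.82889444e-05,  1.27936829e-03,
       -1.59910016e-05,  8.72815287e-05]), 'joint_torque': array([ 3.78257323e-05, -4.31245029e+01, -2.44221461e+01,  7.17735942e-02,
        5.60407480e-02, -1.08515278e-04]), 'position': array([0.20704203, 0.48204723, 0.24506026]), 'eef_rot': array([-6.32978514e-01, -3.07664674e+00,  2.18128042e-03]), 'ft_force': array([ 0.05128076, -0.19853417,  0.48714421]), 'ft_torque': array([-0.05827456, -0.04800295, -0.00904883]), 'grip_force': 0.0, 'gripper_width': 0.09176313495670801} 0.019
scene [0.12159454 0.27892504 0.79431878] 357.4741400446419
top [ 0.3434287  -0.05572453  1.56012333] 485.1090213184934
wrist [0.13320294 0.51392736 0.38401364] 302.4389238526575
```

```bash
python3 - <<'E'
import cv2
for n in ['scene','top']:
    cv2.imwrite(f'pics/{n}0b.png',cv2.resize(cv2.imread(f'pics/{n}0.png'),(800,600),interpolation=cv2.INTER_CUBIC))
E
```

```text
(no output)
```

View pics/scene0b.png

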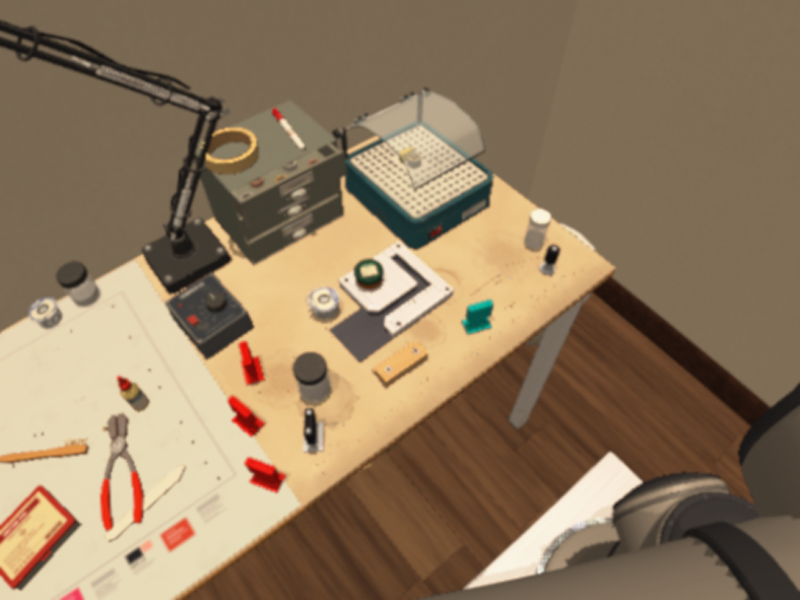

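View pics/top0b.png

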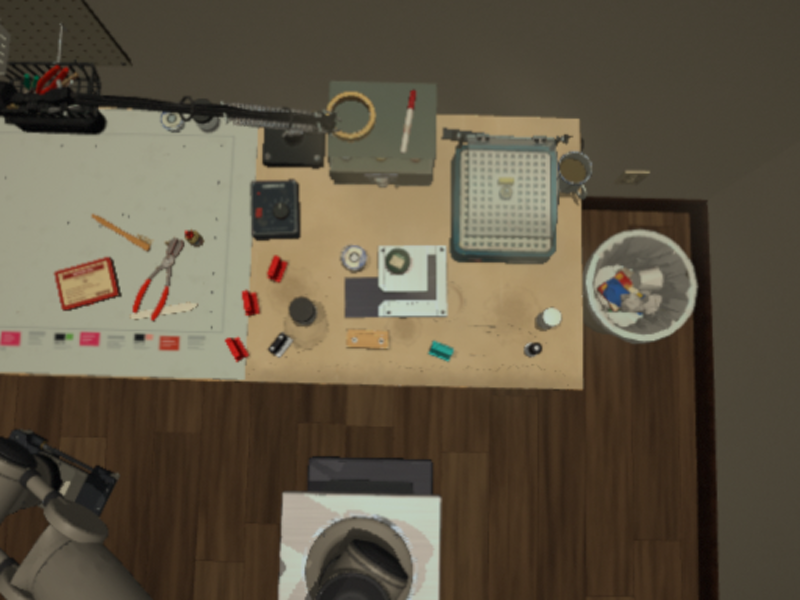

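Scene picture: the jig is at about (395,290), with its mouth and dark apron at (365,330). The stop is at (551,257) next to the white-capped jar (538,230), and the big jar is at (311,378). Candidates for the key are the black bar at (310,428), the reds at (250,362), (245,415) and (264,473), and the turquoise at (478,317). The black one on a steel foot fits, since red and turquoise are excluded. In the top picture the key is at (280,344), the stop at (533,349) and the jig at (412,281). I'll confirm with one enlarged crop.

```bash
python3 - <<'E'
from h import *
import pickle
ims=pickle.load(open('c0.pkl','rb'))
s,t=ims['scene']['image'],ims['top']['image']
def crop(im,u,v,w,h,W,H): 
    u,v=int(u-w/2),int(v-h/2); return cv2.resize(im[v:v+h,u:u+w],(W,H),interpolation=cv2.INTER_CUBIC)
a=np.hstack([crop(s,198,268,50,50,300,300),crop(s,352,160,40,50,200,300)[:, :],crop(t,179,220,40,40,300,300)])
b=np.hstack([crop(t,343,220,50,50,300,300),crop(t,254,180,83,50,500,300)])
cv2.imwrite('pics/crop1.png',np.vstack([a,b]))
E
```

```text
(no output)
```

View pics/crop1.png

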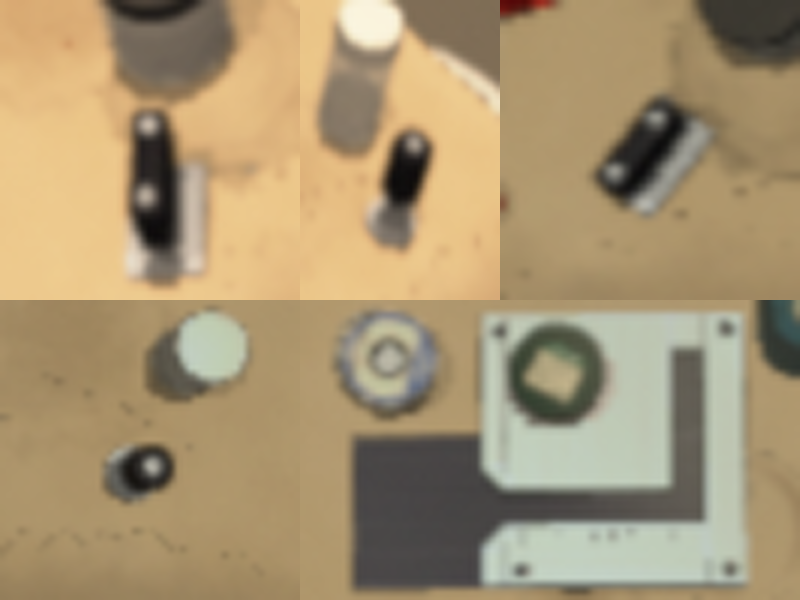

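The crop confirms it: the key is a black bar with two light screws on a steel foot, the stop is a round black knob on a round foot, and the jig's mouth faces left in the top view. Next I'll triangulate.

```bash
cat > m0.py <<'E'
from h import *
import pickle
ims=pickle.load(open('c0.pkl','rb')); s,t=ims['scene'],ims['top']
def hi(c,u,v,r=3):
    g=c['image'].min(2).astype(float); u0,v0=int(round(u)),int(round(v)); w=g[v0-r:v0+r+1,u0-r:u0+r+1].copy()
    w=np.clip(w-60,0,None); k=np.unravel_index(w[1:-1,1:-1].argmax(),(2*r-1,2*r-1)); cy,cx=k[0]+1,k[1]+1
    p=w[cy-1:cy+2,cx-1:cx+2]; Y,X=np.mgrid[-1:2,-1:2]
    return (u0-r+cx+(p*X).sum()/p.sum(), v0-r+cy+(p*Y).sum()/p.sum())
for n,a,b in [('keyA',(197.2,263.2),(179.2,215.2)),('keyB',(196.8,275),(174.1,222.2)),('stop',(354.1,163.5),(342.8,222.2))]:
    a2,b2=hi(s,*a,2),hi(t,*b,2); P=tri([s,t],[a2,b2]); print(n,np.round(a2,1),np.round(b2,1),P.round(4),'top@.062',onz(t,b2,.062).round(4),'sc@.062',onz(s,a2,.062).round(4))
# jig: aluminium mask
for c,box in [(s,(205,145,300,225)),(t,(225,145,300,215))]:
    im=c['image'].astype(int); x0,y0,x1,y1=box
    hsv=cv2.cvtColor(c['image'],cv2.COLOR_BGR2HSV)
    m=((hsv[...,1]<60)&(hsv[...,2]>150)).astype(np.uint8); k=np.zeros_like(m);k[y0:y1,x0:x1]=1; m*=k
    n,l,st,_=cv2.connectedComponentsWithStats(m); big=max(range(1,n),key=lambda i:st[i,4]); print(sorted(st[1:,4])[::-1][:4])
    cs,_=cv2.findContours((l==big).astype(np.uint8),0,2); 
    pts=np.array([onz(c,tuple(p[0]),.021)[:2] for p in cs[0]],np.float32)
    r=cv2.minAreaRect(pts); print('jig@.021',r, cv2.boxPoints(r).round(4).tolist())
    rr=cv2.approxPolyDP(cv2.convexHull(cs[0]),3,True)[:,0]; print(rr.tolist())
E
python3 m0.py
```

```text
keyA [197.1 263.1] [179.2 215.2] [0.4578 0.1664 0.0657] top@.062 [0.4573 0.166  0.062 ] sc@.062 [0.4603 0.1667 0.062 ]
keyB [196.9 275.1] [173.8 222.4] [0.4352 0.1823 0.0641] top@.062 [0.4346 0.1817 0.062 ] sc@.062 [0.4369 0.1829 0.062 ]
stop [nan nan] [342.9 222.1] [nan nan nan] top@.062 [ 0.4487 -0.3413  0.062 ] sc@.062 [nan nan nan]
[np.int32(1629), np.int32(129), np.int32(1), np.int32(1)]
jig@.021 ((0.5836656093597412, -0.0903039500117302), (0.15014857053756714, 0.14233550429344177), 1.8364015817642212) [[0.5062999725341797, -0.02160000056028366], [0.5109000205993652, -0.16380000114440918], [0.6610000133514404, -0.1589999943971634], [0.6564000248908997, -0.01679999940097332]]
[[255, 155], [288, 187], [250, 213], [218, 178]]
[np.int32(1382), np.int32(29), np.int32(28), np.int32(16)]
jig@.021 ((0.5828865170478821, -0.09469599276781082), (0.14619262516498566, 0.14072202146053314), 1.615527629852295) [[0.5077999830245972, -0.026399999856948853], [0.5117999911308289, -0.1670999974012375], [0.6578999757766724, -0.16300000250339508], [0.6539999842643738, -0.022299999371170998]]
[[285, 157], [286, 201], [243, 202], [242, 158]]m0.py:8: RuntimeWarning: invalid value encountered in scalar divide
  return (u0-r+cx+(p*X).sum()/p.sum(), v0-r+cy+(p*Y).sum()/p.sum())
```

>>> {"name": "jog_arm", "arguments": {"moves": [[[-0.0351,-0.0121,0],[0,0,0],0.0918],[[-0.0351,-0.0121,0],[0,0,0],0.0918],[[-0.0351,-0.0121,0],[0,0,0],0.0918],[[-0.0351,-0.0121,0],[0,0,0],0.0918],[[-0.0351,-0.0121,0],[0,0,0],0.0918],[[-0.0351,-0.0121,0],[0,0,0],0.0918],[[-0.0351,-0.0121,0],[0,0,0],0.0918],[[-0.0351,-0.0121,0],[0,0,0],0.0918]]}}

```text
clock: 0.82
position: [0.428, 0.2811, 0.2456]
eef_rot: [-0.633, -3.077, 0.0]
ft_force: [0.1, 0.3, -0.7]
gripper_width: 0.0919
grip_force: 0.0
```

>>> {"name": "jog_arm", "arguments": {"moves": [[[-0.0166,-0.0352,0],[0,0,0],0.05],[[-0.0166,-0.0352,0],[0,0,0],0.05],[[-0.0166,-0.0352,0],[0,0,0],0.05],[[-0.0166,-0.0352,0],[0,0,0],0.05],[[-0.0166,-0.0352,0],[0,0,0],0.05],[[-0.0166,-0.0352,0],[0,0,0],0.05],[[-0.0166,-0.0352,0],[0,0,0],0.05],[[-0.0166,-0.0352,0],[0,0,0],0.05]]}}

```text
clock: 1.48
position: [0.4374, -0.0303, 0.2457]
eef_rot: [0.633, 3.077, 0.0]
ft_force: [1.4, 0.5, -0.2]
gripper_width: 0.0507
grip_force: 0.0
```

>>> {"name": "jog_arm", "arguments": {"moves": [[[-0.0166,-0.0352,0],[0,0,0],0.05],[[-0.0166,-0.0352,0],[0,0,0],0.05],[[-0.0166,-0.0352,0],[0,0,0],0.05],[[-0.0166,-0.0352,0],[0,0,0],0.05],[[-0.0166,-0.0352,0],[0,0,0],0.05],[[-0.0166,-0.0352,0],[0,0,0],0.05],[[-0.0166,-0.0352,0],[0,0,0],0.05],[[0,0,0],[0,0,0],0.05]]}}

```text
clock: 2.15
position: [0.4468, -0.3071, 0.2449]
eef_rot: [0.64, 3.075, -0.004]
ft_force: [-1.3, 0.9, -0.3]
gripper_width: 0.0502
grip_force: 0.0
```

```bash
python3 - <<'E'
from h import *
import pickle
c=cam('wrist'); pickle.dump(c,open('w1.pkl','wb')); o=manip.observe(); print(o['position'],o['eef_rot'],o['joints'],o['clock'])
print(c['C']); cv2.imwrite('pics/w1.png',c['image'])
print(proj(c,[[.4487,-.3413,.062]]), proj(c,[o['position']]))
ims=pickle.load(open('c0.pkl','rb'))
print('tray',tri([ims['scene'],ims['top']],[(263.7,136.5),(294,159)]))
E
```

```text
[ 0.44680266 -0.30381563  0.24473533] [-6.39528222e-01 -3.07501776e+00 -1.74729734e-04] [-7.38869302e-01  3.71288495e-01  1.48291385e+00 -3.11309377e-04
  1.28811479e+00 -1.89947394e+00] 2.2
[ 0.37307996 -0.27466313  0.38368552]
[[230.57058603 186.43234411]] [[263.52722068 256.46643006]]
tray [ 0.64093759 -0.1807279   0.09376305]
```

View pics/w1.png

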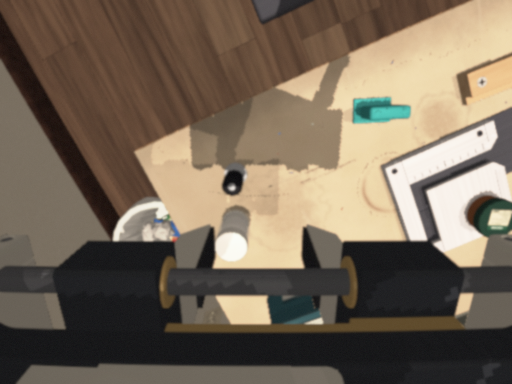

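The wrist picture shows the stop's knob at (232,183), as predicted (230.6,186.4), with the white-capped jar below it at (232,245), the turquoise decoy at (385,110), and the jig's slot and pot at right.

```bash
python3 - <<'E'
from h import *
import pickle
c=pickle.load(open('w1.pkl','rb')); t=pickle.load(open('c0.pkl','rb'))['top']
g=c['image'].max(2)
print(g[165:202:2,216:250:2])
m=(g<45).astype(np.uint8); m[:, :210]=0; m[:,255:]=0; m[:150]=0; m[205:]=0
ys,xs=np.nonzero(m); print('blob',xs.mean(),ys.mean(),xs.min(),xs.max(),ys.min(),ys.max())
w=g[165:205,215:250].astype(float)
sub=g[170:196,222:243].astype(float); sub2=np.where(sub>60,sub,0)
print('jar top', onz(c,(232,246),.075))
for uv in [(232,187)]: print(tri([c,t],[uv,(342.9,222.1)]), onz(c,uv,.062))
E
```

```text
[[195 186 160 123 116 114 108 103 105 107 106 105 107 108 125 178 182]
 [220 218 210 152 119 111 104 105 106 106 107 105 105 108 141 205 215]
 [220 220 219 202 167 139 111  95  89  84  92  99 105 109 153 200 218]
 [220 220 219 219 215 188  94  45  32  32  39  57  88 106 131 182 212]
 [219 219 219 219 212 148  42  20  17  14  13  18  48  87 130 180 208]
 [219 219 219 216 174  73  18  14  16  14  12  16  18  68 169 209 211]
 [219 219 218 208 124  28  18  18  18  20  17  15  17  79 196 218 214]
 [220 219 218 192  85  18  17  18  19  19  17  17  19  75 185 212 212]
 [219 219 217 164  48  20  19  19  22  17  18  18  22  84 186 209 209]
 [219 218 209 126  27  18  34  64  74  55  21  19  22  99 192 209 212]
 [217 218 204 105  28  29  76 110 144 122  44  25  33 123 197 209 212]
 [218 219 207 116  41  52 131 187 220 190  79  41  51 149 203 206 210]
 [218 218 213 152  56  49 105 183 211 162  63  46  73 173 208 207 206]
 [217 213 216 194 115  53  53  83  97  71  48  53 121 196 213 211 209]
 [217 207 208 207 179 118  68  51  48  53  65 115 186 208 212 214 214]
 [219 216 216 215 208 206 193 144 124 143 173 186 199 205 206 205 206]
 [219 218 218 218 217 223 228 214 208 210 215 214 210 207 209 206 209]
 [219 218 219 218 219 225 234 221 217 217 215 212 207 208 210 213 213]
 [219 218 219 219 218 225 233 221 218 216 214 211 208 210 213 213 212]]
blob 233.21495327102804 178.7429906542056 224 241 171 191
jar top [ 0.51030008 -0.36703529  0.075     ]
[ 0.44837779 -0.33940274  0.06841674] [ 0.44992909 -0.34012015  0.062     ]
```

>>> {"name": "jog_arm", "arguments": {"moves": [[[-0.0174,-0.0328,0],[0,0,0],0.05],[[0,0,0.01],[0,0,0],0.05],[[0,0,0.035],[0,0,0],0.05],[[0,0,0.035],[0,0,0],0.05],[[0,0,0.035],[0,0,0],0.05],[[0,0,0.035],[0,0,0],0.05],[[0,0,0.025],[0,0,0],0.05],[[0,0,0.0],[0,0,0],0.05]]}}

```text
clock: 2.87
position: [0.4479, -0.334, 0.0656]
eef_rot: [-0.63, -3.069, -0.01]
ft_force: [-1.3, 0.3, -0.2]
gripper_width: 0.0498
grip_force: 0.0
```

>>> {"name": "jog_arm", "arguments": {"moves": [[[0,0,0],[0,0,0],0.05],[[0,0,0],[0,0,0],0.05]]}}

```text
clock: 3.03
position: [0.4514, -0.3379, 0.0723]
eef_rot: [0.632, 3.075, -0.002]
ft_force: [-0.0, -0.0, 1.2]
gripper_width: 0.0499
grip_force: 0.0
```

```bash
python3 - <<'E'
from h import *
import pickle
c=cam('wrist'); o=manip.observe(); print(o['position'],o['eef_rot'])
print(proj(c,[o['position'],[.4497,-.3404,.062]]))
im=c['image'].copy(); cv2.imwrite('pics/w2.png',im)
g=c['image'].max(2); 
E
```

```text
[ 0.45155212 -0.33823876  0.0728125 ] [ 6.31576099e-01  3.07431903e+00 -2.85428552e-03]
[[257.33320953 260.0000419 ]
 [252.4382984  248.46792226]]
```

View pics/w2.png

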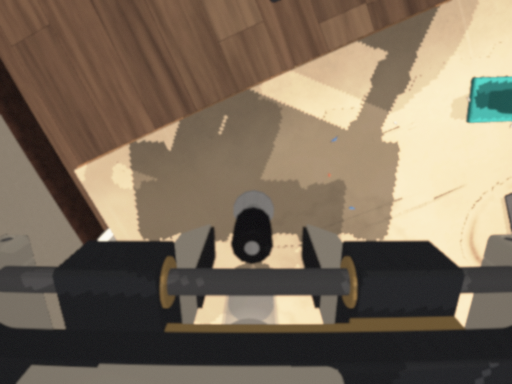

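The knob's highlight is at (252,247), within 1.5 px of where it should be, and sits between the fingers at (195,255) and (322,255). I'll lower and grip.

>>> {"name": "jog_arm", "arguments": {"moves": [[[0.001,-0.0027,0.013],[0,0,0],0.05],[[0,0,0.013],[0,0,0],0.05],[[0,0,0],[0,0,0],0.05],[[0,0,0],[0,0,0],0.015],[[0,0,0],[0,0,0],0.015],[[0,0,0],[0,0,0],0.015],[[0,0,0],[0,0,0],0.015],[[0,0,0],[0,0,0],0.015]], "newtons": 25}}

```text
clock: 3.75
position: [0.4488, -0.3402, 0.0455]
eef_rot: [0.633, 3.076, -0.001]
ft_force: [0.1, 1.0, 3.3]
gripper_width: 0.0234
grip_force: 25.0
```

>>> {"name": "jog_arm", "arguments": {"moves": [[[0,0,-0.033],[0,0,0],0.015],[[0,0,-0.033],[0,0,0],0.015],[[0,0,-0.034],[0,0,0],0.015],[[-0.0105,0.0262,-0.02],[0,0,0],0.015],[[-0.0105,0.0262,-0.02],[0,0,0],0.015],[[-0.0105,0.0262,-0.02],[0,0,0],0.015],[[-0.0105,0.0262,-0.02],[0,0,0],0.015],[[-0.0105,0.0262,-0.02],[0,0,0],0.015]]}}

```text
clock: 4.42
position: [0.5488, -0.239, 0.2457]
eef_rot: [-0.633, -3.077, -0.0]
ft_force: [1.3, -1.1, -1.8]
gripper_width: 0.0234
grip_force: 25.0
```

>>> {"name": "jog_arm", "arguments": {"moves": [[[0,0,0],[0,0,0.1134],0.015],[[0,0,0],[0,0,0.1134],0.015],[[0,0,0],[0,0,0.1134],0.015],[[0,0,0],[0,0,0.1134],0.015],[[0,0,0],[0,0,0.1134],0.015],[[0,0,0],[0,0,0.1134],0.015],[[0,0,0],[0,0,0.1134],0.015],[[0,0,0],[0,0,0.1134],0.015]]}}

```text
clock: 5.08
position: [0.5481, -0.24, 0.2444]
eef_rot: [-1.924, -2.482, 0.0]
ft_force: [0.0, 0.1, -2.2]
gripper_width: 0.0233
grip_force: 25.0
```

>>> {"name": "jog_arm", "arguments": {"moves": [[[0,0,0],[0,0,0.1134],0.015],[[0,0,0],[0,0,0.1134],0.015],[[0,0,0],[0,0,0],0.015],[[0,0,0],[0,0,0],0.015],[[0,0,0],[0,0,0],0.015]]}}

```text
clock: 5.5
position: [0.5482, -0.2402, 0.2445]
eef_rot: [-2.183, -2.259, 0.0]
ft_force: [0.6, 0.2, -2.0]
gripper_width: 0.0234
grip_force: 25.0
```

```bash
cat > jigm.py <<'E'
from h import *
import pickle,sys
c=cam('wrist'); pickle.dump(c,open('w3.pkl','wb')); o=manip.observe(); print(o['position'],o['eef_rot'],o['gripper_width'])
cv2.imwrite('pics/w3.png',c['image'])
O=np.array([.5517,-.0885]);ex=np.array([.0305,-.9995]);ey=-np.array([-.9995,-.0305])
J=lambda x,y,z:np.r_[O+x/1e3*ex+y/1e3*ey,z/1e3]
for n,p in dict(tl=(-65,105,21),tr=(75,105,21),br=(75,-42,21),bl=(-65,-42,21),corner=(54,-9,21),inner=(36,9,21),bend=(54,86,21),apron=(-135,-42,5)).items(): print(n,proj(c,[J(*p)]).round(1))
E
python3 jigm.py
```

```text
[ 0.54827968 -0.24021043  0.24459306] [-2.18343206e+00 -2.25830775e+00 -1.67828843e-06] 0.023332809048163212
tl [[367.2 -36.1]]
tr [[356.1 101.2]]
br [[229.1 100.2]]
bl [[226.6 -38.1]]
corner [[257.8  81.1]]
inner [[274.   64.4]]
bend [[341.2  81.9]]
apron [[ 227.1 -105.9]]
```

View pics/w3.png

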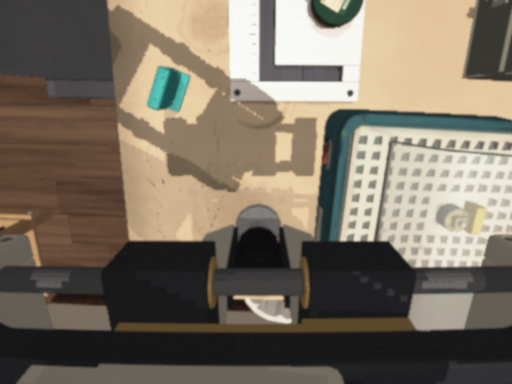

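Wrist picture: the jig's end corners are at (230,101) and (358,100), the slot corner is at (261,81), and the branch end is at (343,81), all within 2 px of prediction. The stop is held at (258,245). I'll refine the jig lines sub-pixel.

```bash
cat > ed.py <<'E'
from h import *
import pickle
c=pickle.load(open('w3.pkl','rb')); g=cv2.cvtColor(c['image'],cv2.COLOR_BGR2GRAY).astype(float)
sat=cv2.cvtColor(c['image'],cv2.COLOR_BGR2HSV)[...,1].astype(float)
def edge(arr,fixed,rng,axis,sign):  # strongest gradient of given sign along axis in rng
    out=[]
    for f in fixed:
        p=(arr[f,rng[0]:rng[1]] if axis==0 else arr[rng[0]:rng[1],f]); d=sign*np.diff(p); k=d.argmax()
        k0=max(k-1,0);w=np.clip(d[k0:k+2+0],0,None); s=rng[0]+.5+(np.arange(k0,k0+len(w))*w).sum()/w.sum()
        out.append((s,f) if axis==0 else (f,s))
    return out
L=dict(left=edge(sat,range(5,90,4),(222,240),0,-1), slotm=edge(g,range(5,70,4),(250,268),0,-1), slotp=edge(g,range(5,55,4),(268,282),0,1),
 end=edge(sat,range(250,345,5),(92,110),1,1), send=edge(g,range(268,338,5),(72,90),1,1), brin=edge(g,range(285,335,5),(55,75),1,-1))
for n,p in L.items():
    P=np.array([onz(c,q,.021)[:2] for q in p]); vx=cv2.fitLine(P.astype(np.float32),cv2.DIST_HUBER,0,.01,.01).ravel()
    print(n,'x0 %.4f y0 %.4f'%(vx[2],vx[3]),'ang %.2f'%np.degrees(np.arctan2(vx[1],vx[0])), np.std(np.cross(P-vx[2:],vx[:2])).round(5), np.round(p[len(p)//2],1))
E
python3 ed.py 2>/dev/null
```

```text
left x0 0.5106 y0 -0.1041 ang -87.98 0.00022 [228.6  49. ]
slotm x0 0.5441 y0 -0.1000 ang -88.63 0.00018 [258.8  37. ]
slotp x0 0.5609 y0 -0.0856 ang -88.41 9e-05 [274.8  29. ]
end x0 0.5961 y0 -0.1623 ang 2.09 0.00013 [295.  100.7]
send x0 0.5945 y0 -0.1407 ang 1.84 9e-05 [303.   80.8]
brin x0 0.5994 y0 -0.1230 ang 2.12 1e-05 [310.   64.7]
```

>>> {"name": "jog_arm", "arguments": {"moves": [[[0.032,0.0012,0],[0,0,0],0.015],[[0.032,0.0012,0],[0,0,0],0.015],[[0.032,0.0012,0],[0,0,0],0.015],[[0.032,0.0012,0],[0,0,0],0.015],[[0.032,0.0012,0],[0,0,0],0.015],[[0.032,0.0012,0],[0,0,0],0.015],[[0.032,0.0012,0],[0,0,0],0.015],[[0.032,0.0012,0],[0,0,0],0.015]]}}

```text
clock: 6.22
position: [0.5498, 0.0174, 0.2449]
eef_rot: [2.184, 2.258, 0.0]
ft_force: [1.0, 0.1, -1.7]
gripper_width: 0.0231
grip_force: 25.0
```

>>> {"name": "jog_arm", "arguments": {"moves": [[[0,0,0.02],[0,0,0],0.015],[[0,0,0.04],[0,0,0],0.015],[[0,0,0.04],[0,0,0],0.015],[[0,0,0.04],[0,0,0],0.015],[[0,0,0.035],[0,0,0],0.015],[[0,0,0.01],[0,0,0],0.015],[[0,0,0],[0,0,0],0.015],[[0,0,0],[0,0,0],0.015]]}}

```text
clock: 6.88
position: [0.5509, 0.0158, 0.0607]
eef_rot: [2.185, 2.256, 0.001]
ft_force: [0.4, 0.4, -1.0]
gripper_width: 0.0233
grip_force: 25.0
```

```bash
python3 - <<'E'
from h import *
o=manip.observe(); print({k:o[k] for k in ['position','eef_rot','ft_force','clock']})
O=np.array([.5523,-.0885]);a=np.radians(-88.15);ex=np.array([np.cos(a),np.sin(a)]);ey=np.array([-ex[1],ex[0]])
d=o['position'][:2]-O; print('jig',d@ex,d@ey)
E
```

```text
{'position': array([0.55088442, 0.01580659, 0.06074037]), 'eef_rot': array([2.18532962e+00, 2.25580940e+00, 1.18943297e-03]), 'ft_force': array([ 0.41356774,  0.42016643, -1.04431683]), 'clock': 6.8833}
jig -0.10429791807910578 0.001952482511025444
```

>>> {"name": "jog_arm", "arguments": {"moves": [[[0,-0.002,0.0045],[0,0,0],0.015],[[0,0,0.005],[0,0,0],0.015],[[0,0,0],[0,0,0],0.015],[[-0.012,0,0],[0,0,0],0.015],[[-0.013,0,0],[0,0,0],0.015],[[-0.013,0,0],[0,0,0],0.015],[[-0.013,0,0],[0,0,0],0.015],[[-0.013,0,0],[0,0,0],0.015]]}}

```text
clock: 7.55
position: [0.5502, -0.0499, 0.0505]
eef_rot: [2.188, 2.254, 0.001]
ft_force: [0.4, 0.1, -1.4]
gripper_width: 0.0233
grip_force: 25.0
```

```bash
cat > st.py <<'E'
from h import *
from scipy.spatial.transform import Rotation as Rn
o=manip.observe()
O=np.array([.5523,-.0885]);a=np.radians(-88.15);ex=np.array([np.cos(a),np.sin(a)]);ey=np.array([-ex[1],ex[0]])
d=o['position'][:2]-O; R=Rn.from_rotvec(o['eef_rot']).as_matrix()
print('jig',(1e3*d@ex).round(1),(1e3*d@ey).round(1),'z',(1e3*o['position'][2]).round(1),'yAng',np.degrees(np.arctan2(R[1,1],R[0,1])).round(2),'tilt',np.degrees(np.arccos(-R[2,2])).round(2))
f=o['ft_force'];print('Fjig',(f[:2]@ex).round(1),(f[:2]@ey).round(1),f[2].round(1),'T',o['ft_torque'].round(2),'w',o['gripper_width'].round(4),'t',o['clock'])
E
python3 st.py
```

```text
jig -38.7 -0.9 z 50.5 yAng 1.72 tilt 0.04Traceback (most recent call last):
  File "st.py", line 7, in <module>
    f=o['ft_force'];print('Fjig',(f[:2]@ex).round(1),(f[:2]@ey).round(1),f[2].round(1),'T',o['ft_torque'].round(2),'w',o['gripper_width'].round(4),'t',o['clock'])
                                                                                                                       ^^^^^^^^^^^^^^^^^^^^^^^^
AttributeError: 'float' object has no attribute 'round'
```

>>> {"name": "jog_arm", "arguments": {"moves": [[[-0.0125,0.0005,0],[0,0,0],0.015],[[-0.0125,0.0005,0],[0,0,0],0.015],[[-0.0125,0,0],[0,0,0],0.015],[[-0.0125,0,0],[0,0,0],0.015],[[-0.0125,0,0],[0,0,0],0.015],[[-0.0125,0,0],[0,0,0],0.015],[[-0.009,0,0],[0,0,0],0.015],[[0,0,0],[0,0,0],0.015]]}}

```text
clock: 8.22
position: [0.5539, -0.1348, 0.0504]
eef_rot: [2.189, 2.252, 0.0]
ft_force: [1.2, 0.1, 0.3]
gripper_width: 0.0153
grip_force: 0.0
```

```bash
sed -i "s/o\['gripper_width'\].round(4)/round(o['gripper_width'],4)/" st.py; python3 st.py
```

```text
jig 46.4 0.1 z 50.4 yAng 1.62 tilt 0.08
Fjig -0.1 1.2 0.3 T [-0.06  0.11 -0.02] w 0.0153 t 8.2167
```

The grip slipped off, so I'll look.

```bash
python3 - <<'E'
from h import *
c=cam('wrist'); cv2.imwrite('pics/w4.png',c['image'])
O=np.array([.5523,-.0885]);a=np.radians(-88.15);ex=np.array([np.cos(a),np.sin(a)]);ey=np.array([-ex[1],ex[0]])
for x in (-100,-65,-40,0,45): print(x,proj(c,[np.r_[O+x/1e3*ex,.067]]).round())
E
```

```text
-100 [[ 257. -104.]]
-65 [[257.   8.]]
-40 [[258.  80.]]
0 [[258. 181.]]
45 [[258. 274.]]
```

View pics/w4.png

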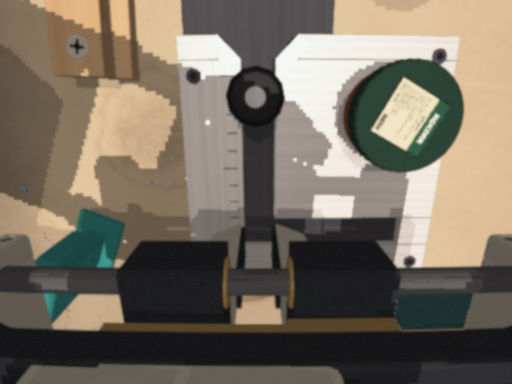

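The stop stands upright in the slot at about jig x −34, with its knob at (256,96). The pads slipped, probably because a wedge tilted the foot. I'll slide back with modest opening and grip lower, harder.

```bash
cat >> h.py <<'E'
O=np.array([.5523,-.0885]);a=np.radians(-88.15);ex=np.array([np.cos(a),np.sin(a)]);ey=np.array([-ex[1],ex[0]])
def tojig(P): d=np.asarray(P)[:2]-O; return (1e3*d@ex).round(1),(1e3*d@ey).round(1)
E
python3 - <<'E'
from h import *
c=cam('wrist'); g=c['image'].max(2)
ys,xs=np.nonzero(g[85:110,244:268]>100); u,v=xs.mean()+244,ys.mean()+85
print(u,v,[tojig(onz(c,(u,v),z)) for z in (.062,.067,.070)])
ct=cam('top'); print(proj(ct,[np.r_[O-.034*ex,.067]]).round(1))
o=manip.observe(); print(tojig(o['position']),o['position'][2]); print('pot',tojig(onz(c,(404,114),.051)))
E
```

```text
255.49397590361446 99.67469879518072 [(np.float64(-34.0), np.float64(-1.1)), (np.float64(-34.0), np.float64(-1.0)), (np.float64(-34.1), np.float64(-1.0))]
[[251.2 186.8]]
(np.float64(43.7), np.float64(-0.3)) 0.05016439619199395
pot (np.float64(-27.9), np.float64(65.5))
```

>>> {"name": "jog_arm", "arguments": {"moves": [[[0,0,0],[0,0,0],0.031],[[0,-0.0007,0.003],[0,0,0],0.031],[[0.019,0,0.003],[0,0,0],0.031],[[0.02,0,0],[0,0,0],0.031],[[0.02,0,0],[0,0,0],0.031],[[0.0187,0,0],[0,0,0],0.031],[[0,0,0],[0,0,0],0.031],[[0,0,0],[0,0,0],0.031]]}}

```text
clock: 9.03
position: [0.5504, -0.0533, 0.0441]
eef_rot: [-2.184, -2.258, 0.0]
ft_force: [0.1, -0.5, -0.9]
gripper_width: 0.0312
grip_force: 0.0
```

```bash
python3 st.py
```

```text
jig -35.2 -0.7 z 44.1 yAng 1.92 tilt 0.01
Fjig 0.5 0.1 -0.9 T [-0.08  0.02 -0.09] w 0.0312 t 9.0333
```

>>> {"name": "jog_arm", "arguments": {"moves": [[[0,0,0],[0,0,0],0.015],[[0,0,0],[0,0,0],0.015],[[0,0,0],[0,0,0],0.015],[[0,0,0],[0,0,0],0.015]], "newtons": 50}}

```text
clock: 9.37
position: [0.5506, -0.055, 0.0442]
eef_rot: [2.188, 2.254, 0.0]
ft_force: [-0.4, 0.6, 0.1]
gripper_width: 0.023
grip_force: 50.0
```

>>> {"name": "jog_arm", "arguments": {"moves": [[[-0.006,0,0],[0,0,0],0.015],[[-0.006,0,0],[0,0,0],0.015],[[-0.006,0,0],[0,0,0],0.015]]}}

```text
clock: 9.62
position: [0.5511, -0.0731, 0.0442]
eef_rot: [-2.187, -2.255, -0.0]
ft_force: [0.9, 1.2, -0.4]
gripper_width: 0.0228
grip_force: 50.0
```

```bash
python3 st.py
```

```text
jig -15.4 -0.7 z 44.2 yAng 1.76 tilt 0.01
Fjig -1.2 1.0 -0.4 T [ 0.19  0.01 -0.04] w 0.0228 t 9.6167
```

>>> {"name": "jog_arm", "arguments": {"moves": [[[-0.008,0,0],[0,0,0],0.015],[[-0.008,0,0],[0,0,0],0.015],[[-0.008,0,0],[0,0,0],0.015]]}}

```text
clock: 9.87
position: [0.5518, -0.0974, 0.0442]
eef_rot: [-2.187, -2.255, -0.0]
ft_force: [-0.4, 1.5, 1.0]
gripper_width: 0.0229
grip_force: 50.0
```

```bash
python3 st.py
```

```text
jig 8.9 -0.8 z 44.2 yAng 1.75 tilt 0.0
Fjig -1.5 -0.3 1.0 T [ 0.24  0.06 -0.03] w 0.0229 t 9.8667
```

>>> {"name": "jog_arm", "arguments": {"moves": [[[-0.009,0,0],[0,0,0],0.015],[[-0.009,0,0],[0,0,0],0.015],[[-0.009,0,0],[0,0,0],0.015],[[-0.009,0,0],[0,0,0],0.015],[[0,0,0],[0,0,0],0.015]]}}

```text
clock: 10.28
position: [0.5532, -0.1347, 0.0442]
eef_rot: [2.187, 2.253, -0.001]
ft_force: [1.3, -0.3, -1.2]
gripper_width: 0.0228
grip_force: 50.0
```

```bash
python3 st.py
```

```text
jig 46.2 -0.6 z 44.2 yAng 1.7 tilt 0.08
Fjig 0.4 1.3 -1.2 T [-0.13  0.07  0.01] w 0.0228 t 10.2833
```

```bash
python3 - <<'E'
from h import *
import pickle
c=pickle.load(open('w3.pkl','rb')); t=pickle.load(open('c0.pkl','rb'))['top']
for z in (.05,.08,.095): print(z,onz(c,(370,111),z).round(4),onz(c,(500,118),z).round(4), proj(t,[onz(c,(370,111),z)]).round(1))
g=t['image'][150:172,280:300].max(2); print(g)
E
```

```text
0.05 [ 0.6662 -0.1698  0.05  ] [ 0.8141 -0.17    0.05  ] [[288.3 152.6]]
0.08 [ 0.6553 -0.1689  0.08  ] [ 0.7899 -0.1691  0.08  ] [[288.8 154. ]]
0.095 [ 0.6499 -0.1684  0.095 ] [ 0.7778 -0.1687  0.095 ] [[289.  154.8]]
[[173 174 174 174 174 174 175 171 126  68  77  87  90  99 127 147 152 128
  108 113]
 [174 175 174 175 174 174 175 169 124  67  76  86  90 100 127 149 150 128
  108 110]
 [174 174 174 175 175 175 173 147  97  63  75  87  90  99 126 151 160 151
  143 141]
 [175 174 174 176 175 176 172 137  81  60  74  86  89  99 126 153 164 163
  161 161]
 [174 174 174 175 175 176 172 135  79  60  71  83  87  98 129 156 157 147
  142 151]
 [175 174 174 175 175 176 172 135  78  59  72  82  85  97 133 159 155 132
  118 131]
 [175 177 176 177 176 176 172 135  79  59  67  77  83  98 134 159 153 128
  113 124]
 [187 186 184 187 188 180 172 135  79  59  66  77  83  93 117 146 151 142
  134 138]
 [196 176 152 174 194 175 167 136  81  59  64  77  83  87  96 116 133 135
  136 146]
 [195 158 110 128 174 171 165 135  82  58  62  75  83  83  85  90 100 106
  109 114]
 [196 166 126 137 176 171 164 
[... 290 characters left out ...]
  62  62
   58  55]
 [196 200 200 201 199 172 168 170 137  83  60  57  55  54  53  53  51  52
   50  49]
 [196 200 200 200 198 173 167 173 163 123  75  59  55  54  53  52  50  50
   50  53]
 [196 199 200 199 198 172 167 174 174 161 122  81  65  58  54  53  52  50
   50  49]
 [196 199 198 198 197 171 165 173 176 173 162 151 122  89  79  77  76  74
   71  69]
 [195 198 198 198 196 164 159 173 175 175 174 172 164 156 154 154 153 153
  153 152]
 [195 199 198 198 195 161 157 172 175 175 175 175 174 174 174 174 174 175
  174 174]
 [195 198 199 198 195 161 157 172 175 175 175 175 175 175 176 176 176 177
  177 177]
 [195 198 198 197 195 164 159 173 176 176 175 175 174 175 175 175 176 176
  176 177]]
```

The tray's near wall is at y≈−0.169, level with the gripper body's edge, and its rim is at z≈0.09. I'll regrip the knob higher so the body clears it.

>>> {"name": "jog_arm", "arguments": {"moves": [[[0,0,0],[0,0,0],0.031],[[0,0,0],[0,0,0],0.031],[[0.001,0,-0.008],[0,0,0],0.031],[[0,0,-0.008],[0,0,0],0.031],[[0,0,0],[0,0,0],0.015],[[0,0,0],[0,0,0],0.015],[[0,0,0],[0,0,0],0.015],[[0,0,0],[0,0,0],0.015]]}}

```text
clock: 10.95
position: [0.5534, -0.1314, 0.0615]
eef_rot: [2.185, 2.255, 0.001]
ft_force: [-2.2, -0.3, 8.0]
gripper_width: 0.0232
grip_force: 50.0
```

>>> {"name": "jog_arm", "arguments": {"moves": [[[0,0.006,0],[0,0,0],0.015],[[0,0.008,0],[0,0,0],0.015],[[0,0.008,0],[0,0,0],0.015],[[0,0.008,0],[0,0,0],0.015]]}}

```text
clock: 11.28
position: [0.5798, -0.1302, 0.0616]
eef_rot: [-2.182, -2.252, 0.007]
ft_force: [-15.3, 0.1, 19.4]
gripper_width: 0.0229
grip_force: 50.2
```

```bash
python3 st.py
```

```text
jig 42.6 26.1 z 61.6 yAng 1.81 tilt 0.42
Fjig -0.6 -15.3 19.4 T [-0.22  3.15 -0.04] w 0.0229 t 11.2833
```

>>> {"name": "jog_arm", "arguments": {"moves": [[[0,0,-0.0015],[0,0,0],0.015],[[0,0,0],[0,0,0],0.015]]}}

```text
clock: 11.45
position: [0.5831, -0.1303, 0.0618]
eef_rot: [2.186, 2.256, 0.001]
ft_force: [0.7, -0.1, -2.0]
gripper_width: 0.0227
grip_force: 50.0
```

```bash
python3 st.py; python3 - <<'E'
from h import *
c=cam('wrist'); cv2.imwrite('pics/w5.png',c['image'])
E
```

```text
jig 42.7 29.4 z 61.8 yAng 1.79 tilt 0.03
Fjig 0.2 0.6 -2.0 T [-0.13  0.01 -0.01] w 0.0227 t 11.45
```

View pics/w5.png

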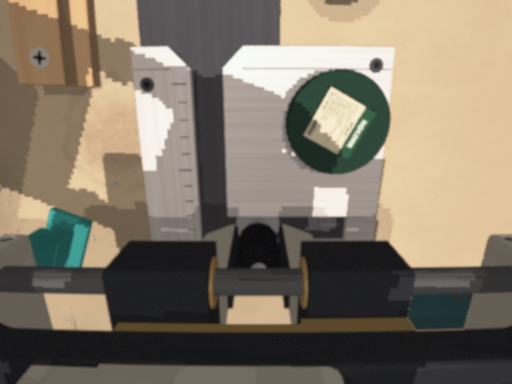

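The knob is still held between the pads at (258,262), and the force is gone. Continuing into the branch.

>>> {"name": "jog_arm", "arguments": {"moves": [[[0,0.008,0],[0,0,0],0.015],[[0,0.008,0],[0,0,0],0.015],[[0,0.008,0],[0,0,0],0.015]]}}

```text
clock: 11.75
position: [0.6068, -0.1296, 0.0617]
eef_rot: [-2.186, -2.255, 0.001]
ft_force: [-2.4, -0.6, 2.3]
gripper_width: 0.0229
grip_force: 50.0
```

```bash
python3 st.py
```

```text
jig 42.8 53.1 z 61.7 yAng 1.77 tilt 0.07
Fjig 0.6 -2.4 2.3 T [-0.13  0.71 -0.03] w 0.0229 t 11.75
```

>>> {"name": "jog_arm", "arguments": {"moves": [[[0,0.008,0],[0,0,0],0.015],[[0,0.008,0],[0,0,0],0.015],[[0,0.006,0],[0,0,0],0.015],[[0,0,0],[0,0,0],0.015]]}}

```text
clock: 12.08
position: [0.6304, -0.1289, 0.0616]
eef_rot: [2.185, 2.255, 0.002]
ft_force: [0.2, 0.7, 2.3]
gripper_width: 0.0226
grip_force: 50.0
```

```bash
python3 st.py
```

```text
jig 42.9 76.8 z 61.6 yAng 1.79 tilt 0.11
Fjig -0.7 0.2 2.3 T [-0.01 -0.17  0.03] w 0.0226 t 12.0833
```

>>> {"name": "jog_arm", "arguments": {"moves": [[[0,0,0],[0,0,0],0.05],[[0,0,0],[0,0,0],0.05],[[0,0,0],[0,0,0],0.05],[[0,0,-0.02],[0,0,0],0.05],[[0,0,-0.04],[0,0,0],0.05],[[0,0,-0.04],[0,0,0],0.05],[[0,0,-0.04],[0,0,0],0.05],[[0,0,-0.04],[0,0,0],0.05]]}}

```text
clock: 12.75
position: [0.6284, -0.1289, 0.2436]
eef_rot: [-2.187, -2.255, -0.0]
ft_force: [1.4, -1.1, 0.6]
gripper_width: 0.0498
grip_force: 0.0
```

>>> {"name": "jog_arm", "arguments": {"moves": [[[0.0352,-0.0173,0],[0,0,0],0.05],[[0.0352,-0.0173,0],[0,0,0],0.05],[[0.0352,-0.0173,0],[0,0,0],0.05],[[0.0352,-0.0173,0],[0,0,0],0.05],[[0.0352,-0.0173,0],[0,0,0],0.05],[[0.0352,-0.0173,0],[0,0,0],0.05],[[0.0352,-0.0173,0],[0,0,0],0.05],[[0.0352,-0.0173,0],[0,0,0],0.05]]}}

```text
clock: 13.42
position: [0.4804, 0.1495, 0.2419]
eef_rot: [2.187, 2.255, 0.001]
ft_force: [0.4, 0.2, -0.8]
gripper_width: 0.05
grip_force: 0.0
```

>>> {"name": "jog_arm", "arguments": {"moves": [[[0,0,0],[0,0,-0.1159],0.05],[[0,0,0],[0,0,-0.1159],0.05],[[0,0,0],[0,0,-0.1159],0.05],[[0,0,0],[0,0,-0.1159],0.05],[[0,0,0],[0,0,-0.1159],0.05],[[0,0,0],[0,0,-0.1159],0.05],[[0,0,0],[0,0,-0.1159],0.05],[[0,0,0],[0,0,-0.1159],0.05]]}}

```text
clock: 14.08
position: [0.4816, 0.1481, 0.2417]
eef_rot: [0.939, 2.998, 0.0]
ft_force: [1.3, -0.1, 0.7]
gripper_width: 0.05
grip_force: 0.0
```

>>> {"name": "jog_arm", "arguments": {"moves": [[[0,0,0],[0,0,0],0.05],[[0,0,0],[0,0,0],0.05],[[0,0,0],[0,0,0],0.05]]}}

```text
clock: 14.33
position: [0.4817, 0.1481, 0.2417]
eef_rot: [0.952, 2.994, 0.0]
ft_force: [-0.6, -0.9, -0.6]
gripper_width: 0.05
grip_force: 0.0
```

```bash
python3 st.py; python3 - <<'E'
from h import *
import pickle
c=cam('wrist'); t=cam('top'); pickle.dump((c,t),open('w6.pkl','wb')); cv2.imwrite('pics/w6.png',c['image'])
a,b=proj(c,[[.4573,.166,.062],[.4346,.1817,.062]]); print(a,b)
print('stop exp px top',proj(t,[np.r_[O+.045*ex+.0768*ey,.067]]))
v=t['image'][150:195,225:305]; wv=c['image']
cv2.imwrite('pics/w6c.png',np.vstack([wv,cv2.resize(v,(512,288),interpolation=cv2.INTER_CUBIC)])[:600])
E
```

```text
jig -238.8 -62.9 z 241.7 yAng 54.71 tilt 0.01
Fjig 0.9 -0.6 -0.6 T [-0.03  0.01 -0.03] w 0.05 t 14.3333
[258.33307475 146.10957631] [258.07301487 119.45819483]
stop exp px top [[276.24613777 162.32857492]]
```

View pics/w6c.png

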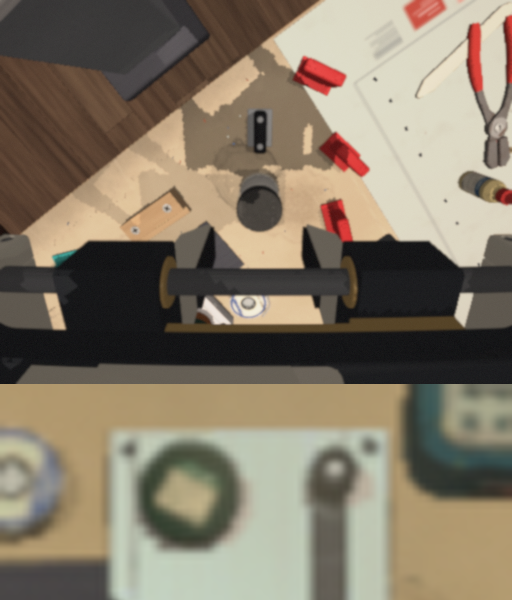

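The wrist view shows the key's screws at (260,147) and (260,119), as predicted, with the big jar at (260,205) and the red decoys to the right. The top crop shows the stop's knob at the branch's closed end (332,470).

```bash
python3 - <<'E'
from h import *
import pickle
from scipy.spatial.transform import Rotation as Rn
c,t=pickle.load(open('w6.pkl','rb')); g=c['image'].min(2).astype(float)
P=[]
for v0,tp in ((147,(179.2,215.2)),(119,(173.8,222.4))):
    w=g[v0-4:v0+5,255:266]; w=np.where(w>90,w,0); Y,X=np.mgrid[v0-4:v0+5,255:266]; u,v=(w*X).sum()/w.sum(),(w*Y).sum()/w.sum()
    p=onz(c,(u,v),.062); P.append(p); print(u,v,p.round(4),'tri',tri([c,t],[(u,v),tp]).round(4))
o=manip.observe(); m=(P[0]+P[1])/2; d=P[1]-P[0]; R=Rn.from_rotvec(o['eef_rot']).as_matrix()
print('mid',m.round(4),'len',np.linalg.norm(d),'ang',np.degrees(np.arctan2(d[1],d[0])),'toolx ang',np.degrees(np.arctan2(R[1,0],R[0,0])))
print('delta tool',(R.T@(m-o['position'])).round(4))
E
```

```text
259.63413437959787 146.2236390387445 [0.4582 0.1671 0.062 ] tri [0.4582 0.1666 0.0582]
259.9052074857608 119.11106590724167 [0.4354 0.1834 0.062 ] tri [0.4356 0.1831 0.0524]
mid [0.4468 0.1752 0.062 ] len 0.028072160245524093 ang 144.27286161332339 toolx ang 144.7743792784168
delta tool [0.0442 0.0019 0.1798]
```

>>> {"name": "jog_arm", "arguments": {"moves": [[[0.0221,0.001,0.02],[0,0,0],0.05],[[0.0221,0.001,0.02],[0,0,0],0.05],[[0,0,0.035],[0,0,0],0.05],[[0,0,0.035],[0,0,0],0.05],[[0,0,0.035],[0,0,0],0.05],[[0,0,0.03],[0,0,0],0.05],[[0,0,0],[0,0,0],0.05],[[0,0,0],[0,0,0],0.05]]}}

```text
clock: 15.1
position: [0.4461, 0.1751, 0.0662]
eef_rot: [-0.948, -2.992, 0.002]
ft_force: [0.5, -0.7, 0.9]
gripper_width: 0.05
grip_force: 0.0
```

```bash
python3 st.py; python3 - <<'E'
from h import *
c=cam('wrist'); o=manip.observe(); print(o['position'])
g=c['image'].min(2); a=proj(c,[[.4582,.1671,.062],[.4354,.1834,.062]]); print(a)
for u,v in a.round().astype(int):
    w=g[v-7:v+8,u-7:u+8].astype(float); w=np.where(w>90,w,0); Y,X=np.mgrid[v-7:v+8,u-7:u+8]; print((w*X).sum()/w.sum(),(w*Y).sum()/w.sum())
E
```

```text
jig -266.9 -97.6 z 66.2 yAng 54.85 tilt 0.18
Fjig 0.7 0.5 0.9 T [-0.06 -0.01 -0.03] w 0.05 t 15.1
[0.44738062 0.17534554 0.0675583 ]
[[258.73639417 278.46083949]
 [259.21219119 231.62987821]]
nan nan
259.0617204577601 232.019673395911<stdin>:5: RuntimeWarning: invalid value encountered in scalar divide
```

Matches. Lowering and gripping.

>>> {"name": "jog_arm", "arguments": {"moves": [[[0,0,0.012],[0,0,0],0.05],[[0,0,0.012],[0,0,0],0.05],[[0,0,0],[0,0,0],0.05],[[0,0,0],[0,0,0],0.006],[[0,0,0],[0,0,0],0.006],[[0,0,0],[0,0,0],0.006],[[0,0,0],[0,0,0],0.006],[[0,0,0],[0,0,0],0.006]], "newtons": 50}}

```text
clock: 15.82
position: [0.4471, 0.1753, 0.0433]
eef_rot: [0.947, 2.994, 0.001]
ft_force: [0.2, 0.6, 0.4]
gripper_width: 0.0215
grip_force: 0.0
```

```bash
python3 st.py
```

```text
jig -267.1 -96.6 z 43.3 yAng 54.9 tilt 0.07
Fjig -0.6 0.2 0.4 T [-0.02  0.03 -0.01] w 0.0215 t 15.8167
```

>>> {"name": "jog_arm", "arguments": {"moves": [[[0,0,0],[0,0,0],0.006],[[0,0,0],[0,0,0],0.006],[[0,0,0],[0,0,0],0.006],[[0,0,-0.02],[0,0,0],0.006],[[0,0,-0.04],[0,0,0],0.006],[[0,0,-0.04],[0,0,0],0.006],[[0,0,-0.03],[0,0,0],0.006],[[0,0,0],[0,0,0],0.006]]}}

```text
clock: 16.48
position: [0.4497, 0.1759, 0.1784]
eef_rot: [0.944, 2.987, 0.009]
ft_force: [0.4, 0.4, -1.1]
gripper_width: 0.014
grip_force: 50.0
```

```bash
python3 st.py
```

```text
jig -267.6 -94.0 z 178.4 yAng 54.91 tilt 0.62
Fjig -0.3 0.4 -1.1 T [-0.01 -0.04 -0.03] w 0.014 t 16.4833
```

>>> {"name": "jog_arm", "arguments": {"moves": [[[-0.0218,-0.009,0],[0,0,0],0.006],[[-0.0218,-0.009,0],[0,0,0],0.006],[[-0.0218,-0.009,0],[0,0,0],0.006],[[-0.0218,-0.009,0],[0,0,0],0.006],[[-0.0218,-0.009,0],[0,0,0],0.006],[[-0.0218,-0.009,0],[0,0,0],0.006],[[-0.0218,-0.009,0],[0,0,0],0.006],[[-0.0218,-0.009,0],[0,0,0],0.006]]}}

```text
clock: 17.15
position: [0.548, 0.015, 0.1715]
eef_rot: [-0.947, -2.993, 0.0]
ft_force: [0.5, 1.0, -1.8]
gripper_width: 0.0137
grip_force: 50.0
```

>>> {"name": "jog_arm", "arguments": {"moves": [[[0,0,0],[0,0,0.1157],0.006],[[0,0,0],[0,0,0.1157],0.006],[[0,0,0],[0,0,0.1157],0.006],[[0,0,0],[0,0,0.1157],0.006],[[0,0,0],[0,0,0.1157],0.006],[[0,0,0],[0,0,0.1157],0.006],[[0,0,0],[0,0,0.1157],0.006],[[0,0,0],[0,0,0.1157],0.006]]}}

```text
clock: 17.82
position: [0.5475, 0.0161, 0.1714]
eef_rot: [-2.19, -2.25, 0.002]
ft_force: [0.4, 0.0, -1.0]
gripper_width: 0.0134
grip_force: 50.0
```

>>> {"name": "jog_arm", "arguments": {"moves": [[[0,0,0.02],[0,0,0],0.006],[[0,0,0.035],[0,0,0],0.006],[[0,0,0.035],[0,0,0],0.006],[[0,0,0.02],[0,0,0],0.006],[[0,0,0],[0,0,0],0.006],[[0,0,0],[0,0,0],0.006],[[0,0,0],[0,0,0],0.006]]}}

```text
clock: 18.4
position: [0.5488, 0.016, 0.0636]
eef_rot: [2.184, 2.257, 0.002]
ft_force: [1.2, 0.0, -1.8]
gripper_width: 0.0135
grip_force: 50.0
```

```bash
python3 st.py
```

```text
jig -104.5 -0.1 z 63.6 yAng 1.87 tilt 0.09
Fjig 0.0 1.2 -1.8 T [-0.05  0.06  0.05] w 0.0135 t 18.4
```

>>> {"name": "jog_arm", "arguments": {"moves": [[[0,-0.0004,0.007],[0,0,0],0.006],[[0,0,0.0071],[0,0,0],0.006],[[0,0,0],[0,0,0],0.006],[[-0.01,0,0],[0,0,0],0.006],[[-0.01,0,0],[0,0,0],0.006],[[-0.01,0,0],[0,0,0],0.006],[[0,0,0],[0,0,0],0.006]]}}

```text
clock: 18.98
position: [0.5491, -0.0164, 0.0489]
eef_rot: [2.186, 2.254, 0.0]
ft_force: [0.1, -1.2, -1.3]
gripper_width: 0.0138
grip_force: 50.0
```

```bash
python3 st.py
```

```text
jig -72.1 -0.9 z 48.9 yAng 1.75 tilt 0.07
Fjig 1.2 0.1 -1.3 T [-0.11  0.02  0.03] w 0.0138 t 18.9833
```

>>> {"name": "jog_arm", "arguments": {"moves": [[[-0.009,0,0],[0,0,0],0.006],[[-0.009,0,0],[0,0,0],0.006],[[-0.009,0,0],[0,0,0],0.006],[[-0.009,0,0],[0,0,0],0.006]]}}

```text
clock: 19.32
position: [0.5499, -0.051, 0.0486]
eef_rot: [2.185, 2.257, 0.0]
ft_force: [0.5, -0.4, -1.5]
gripper_width: 0.0138
grip_force: 50.0
```

```bash
python3 st.py
```

```text
jig -37.6 -1.2 z 48.6 yAng 1.86 tilt 0.01
Fjig 0.5 0.5 -1.5 T [-0.1  -0.01 -0.04] w 0.0138 t 19.3167
```

Smooth. Continue.

>>> {"name": "jog_arm", "arguments": {"moves": [[[-0.009,0.0002,0],[0,0,0],0.006],[[-0.009,0.0002,0],[0,0,0],0.006],[[-0.009,0,0],[0,0,0],0.006],[[-0.009,0,0],[0,0,0],0.006],[[-0.009,0,0],[0,0,0],0.006]]}}

```text
clock: 19.73
position: [0.5517, -0.0959, 0.0486]
eef_rot: [-2.185, -2.257, -0.0]
ft_force: [0.8, 0.5, -1.5]
gripper_width: 0.0135
grip_force: 50.0
```

```bash
python3 st.py
```

```text
jig 7.3 -0.8 z 48.6 yAng 1.87 tilt 0.0
Fjig -0.4 0.8 -1.5 T [-0.08  0.07  0.06] w 0.0135 t 19.7333
```

>>> {"name": "jog_arm", "arguments": {"moves": [[[-0.008,0,0],[0,0,0],0.006],[[-0.008,0,0],[0,0,0],0.006],[[-0.008,0,0],[0,0,0],0.006],[[-0.006,0,0],[0,0,0],0.006],[[-0.002,0,0],[0,0,0],0.006],[[-0.001,0,0],[0,0,0],0.006]]}}

```text
clock: 20.23
position: [0.5528, -0.1283, 0.0486]
eef_rot: [-2.186, -2.257, -0.0]
ft_force: [-0.2, 1.4, -1.2]
gripper_width: 0.0135
grip_force: 50.0
```

```bash
python3 st.py
```

```text
jig 39.8 -0.8 z 48.6 yAng 1.84 tilt 0.01
Fjig -1.4 -0.1 -1.2 T [-0.07  0.07 -0.01] w 0.0135 t 20.2333
```

>>> {"name": "jog_arm", "arguments": {"moves": [[[-0.001,0,0],[0,0,0],0.006],[[0,0,0],[0,0,0],0.006]]}}

```text
clock: 20.4
position: [0.5527, -0.1285, 0.0486]
eef_rot: [-2.184, -2.257, -0.0]
ft_force: [-0.2, 0.7, -0.7]
gripper_width: 0.0137
grip_force: 50.0
```

```bash
python3 st.py
```

```text
jig 40.0 -0.8 z 48.6 yAng 1.88 tilt 0.03
Fjig -0.7 -0.2 -0.7 T [0.02 0.13 0.05] w 0.0137 t 20.4
```

>>> {"name": "jog_arm", "arguments": {"moves": [[[0,0,0],[0,0,0],0.036],[[0,0,0],[0,0,0],0.036],[[0,0,0],[0,0,0],0.036],[[0,0,-0.01],[0,0,0],0.036],[[0,0,-0.03],[0,0,0],0.036],[[0,0,-0.04],[0,0,0],0.036],[[0,0,-0.04],[0,0,0],0.036],[[0,0,-0.04],[0,0,0],0.036]]}}

```text
clock: 21.07
position: [0.5524, -0.1287, 0.2112]
eef_rot: [2.185, 2.257, 0.0]
ft_force: [0.7, -0.3, -0.4]
gripper_width: 0.0358
grip_force: 0.0
```

>>> {"name": "jog_arm", "arguments": {"moves": [[[-0.035,0,0],[0,0,0],0.036],[[-0.035,0,0],[0,0,0],0.036],[[0,0,0],[0,0,0],0.036],[[0,0,0],[0,0,0],0.036]]}}

```text
clock: 21.4
position: [0.5548, -0.2003, 0.2093]
eef_rot: [2.188, 2.254, 0.0]
ft_force: [-0.3, 0.1, -0.2]
gripper_width: 0.0356
grip_force: 0.0
```

```bash
python3 - <<'E'
from h import *
c=cam('wrist'); cv2.imwrite('pics/w7.png',c['image'])
print('exp stop',proj(c,[np.r_[O+.045*ex+.078*ey,.067]]),'key',proj(c,[np.r_[O+(.04+s)*ex,.067] for s in (-.014,.014)]))
E
```

```text
exp stop [[345.17670649 112.41592791]] key [[259.21172366  90.31306106]
 [259.22413695 122.3760331 ]]
```

View pics/w7.png

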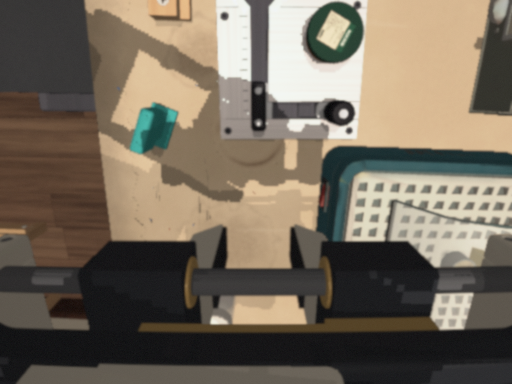

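The key's screws are at (258,91) and (259,123), expected (259,90) and (259,122). The stop's knob is at (341,113), or y ≈ 74 mm. The pot is in place, so I'm handing in.

```bash
python3 -c "
from station import manip
print(manip.finish_job())"
```

```text
the job is handed in; nothing more can be done
None
```

I've handed the job in; no verdict came back, but the last wrist picture shows the stop at the branch's closed end (jig y about 74 mm) and the key home in the straight slot (jig x about 40 mm). I saw no bystander disturbed, though I only checked the pot at the end.

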